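# Find the loose bolt on the test fixture and hold its cover open

### The arm

A 6-joint arm with a two-finger parallel gripper is mounted at the origin on the work surface. World frame = base frame: x ahead of the robot, y to its left, z up, the work surface at z = 0. Lengths are in m, angles in rad, forces in N, time in s.
With the tool pointing down it reaches from about 0.3 to 0.85 m from the base axis. Payload 5.4 kg.
Tool frame: the origin (TCP) lies between the finger pads; the fingertips stand 11 mm ahead of it and the grasp point (between the pads) lies 8 mm behind it; z points along the fingers, y is the line along which they close (so a half turn about z gives the same grasp; the last joint's range is limited). The gripper opens to 85 mm and grips with 20 to 120 N. Pads are 22 mm wide; open, the fingers measure 114 mm over their backs; the gripper's body (76 mm by 85 mm) begins 54 mm behind the grasp point. The pads swing forward as they close: fully open they stand 13 mm farther back than shut.
Start: joints at [-1.501, 0.158, 1.597, -0, 1.386, -0.21], TCP at [0.159, -0.553, 0.242] pointing down, gripper open.
Joint ranges: [-2.91, 2.91], [-0.94, 2.29], [0.18, 2.7], [-1.29, 4.43], [0.17, 2.64], [-3, 3]. Speed limits (rad/s): [2.57, 2.57, 3.14, 3.14, 3.14, 3.14].

### API

Orientations are given as a unit quaternion [x, y, z, w].
In Python, from cell import arm gives the robot as it stands. The module is installed in compiled form; this text tells all that it offers.
- The arm moves only by the tool carry_out, never from a script. Its argument "increments" is a list that holds one entry, the list of rows, each a list of 7 numbers: the shift along the world's x, y, z in cm, then the turn, a rotation vector about the world's x, y, z in rad, then the opening in per cent of the stroke, from 0 (shut) to 100 (fully open). In form: [[[tx, ty, tz, wx, wy, wz, gripper], ...]]. A call has 1 to 5 rows; each row shifts and turns the commanded pose from where the row before left it; what a row does not reach is not made up. A row lasts 1/12 s, in which the tool goes at most 41.7 mm and 7.16 degrees, less where a joint would pass 70% of its speed; a pose out of reach is approached as far as the arm can. A call with a gripper value outside its range is refused whole. The fingers move at their own pace and stop on an object; "newtons" is the grip in N (left out, the last holds). Time passes only in rows, so rows that do not move let the fingers close. It gives the time, the measured TCP pose, the force, the opening and the grip force at its end, in the units of the state.
- arm.get_obs(): the state, without advancing time (a new reading comes with each control period).
- arm.get_image(name): name is "side" or "top" or "wrist"; returns the picture (400x640x3 uint8, blue, green, red); there is no depth.
- arm.get_calibration(name): a dict with "mtx" (3x3 intrinsics, pixels), "T" (4x4, takes a point from camera to world coordinates); the wrist camera has in their place "T_tool_cam" (4x4, takes a point from camera to tool coordinates, whose origin is the TCP and whose axes are the flange's). Camera axes: x right, y up, looking along -z (the intrinsics and any distortion apply to the point x, -y, -z); pixel columns grow to the right and rows downward; lengths in m; the calibration is good to about 2 mm. A picture is of the moment at which its call begins: read the wrist's pose just before it. get_calibration takes no time and is no camera call.
- arm.close_job(): hands the job in; it is judged then, once.
The state is a dict: "t": time; "qpos": joint angles; "qd": joint speeds; "effort": joint torques, N m; "tcp_pos": TCP position; "tool_rot": TCP orientation; "wrist_force": force on the tool from outside, world axes, zero at the start; "moment": the same for the moment, N m; "opening": finger opening in m; "finger_force": force on a finger pad.
Only numpy, scipy, OpenCV 4.12 (cv2) and the standard library are available. Lean on these libraries where they do the work, as an engineer would, in place of code of your own. Each camera call takes 0.05 s, during which the arm holds its last target. There are 200 camera calls.

### The job

One of the three bolts on the aluminium test fixture has come loose. Slide the steel guard strip by its knob to the robot's left (towards the end where the knob stands) as far as it goes, so that the bolt heads are free, then tap the bolts one after another until you find the one that gives, and push that one right down. Then lift the hinged cover behind that bolt about half-way open (some 45 degrees) and finish still holding it open, so that a colleague can reach the nut inside; keep the other two covers shut and leave the amplifier, screwdriver and tray where they are.

Things in the scene. Friction and masses are not known exactly. Their poses are not given: they have to be found in the camera images.
- fixture: Aluminium three-bay test fixture, screwed to the bench (cannot move), 165 x 350 x 55 mm. Origin on its underside (3 mm above the bench, on the mat); its x axis points from the bolts to the cover hinges (away from the robot, turned up to 0.3 rad), y along the row of bays to its left, z up. Bays are at y = -90, 0 and +90 mm. Each bay has a bolt in front (x = -55 mm) and a flat hinged cover behind it (x = 0 to 80 mm).
- guard_knob (a point): Centre of the upright round knob of the guard: 15 mm diameter, 34 mm tall, its top 17 mm and its foot 17 mm (fixture height 75.5 mm) from this point. It stands on the left end of the guard's spine (spine 10 mm wide, at fixture x = -27 mm, top at height 75.5 mm). Start: about y = +135 mm on the fixture.
- guard (a joint): Slide of the dark steel guard strip, m. 0 (to 0.008 at the start): its three tongues, 34 mm wide, 3 mm thick, tops at fixture height 77.5 mm, cover the three bolt heads. Grows to 0.045 (stop) as the guard slides to the fixture's +y (its left); then the tongues stand half-way between the bolts and the heads are free. Friction 2 N; it stays where left.
- bolt0_top (a point): Middle of the top of the bolt head of the right bay (fixture y = -90 mm). Head 24 mm in diameter, 8 mm thick, its top at fixture height 70 mm, 4.5 mm under the guard's tongues. At fixture x = -55 mm; the spine of the guard begins 23 mm behind its centre.
- bolt0 (a joint): How far the right bolt has sunk, m: 0 at the start. A tight bolt stays put (under 0.0015 when pressed); the loose one (any one of the three) gives at about 2 N, sinks about 0.006 to its stop (press with 5 to 6 N) and stays down. Nothing shows beforehand which it is.
- cap0_grip (a point): Centre of the pull of the right bay's cover: a horizontal black barrel, 16 mm diameter, 18 mm long along the fixture's y, on a 6 mm stem at the cover's front edge, 72 mm in front of the hinge line; when shut it is 31 mm above the hinge line and 28 mm above the cover's top face (fixture height 58 mm).
- cap0_hinge (a point): Middle of the hinge line of the right cover, at the back edge (fixture x = 80 mm, height 55 mm); the line runs along the fixture's y.
- cap0 (a joint): Opening angle of the right cover (78 x 80 x 3 mm, about 0.12 kg), rad: 0 shut, grows as its front edge rises, stop at 1.2. It falls shut when let go.
- bolt1_top (a point): Middle of the top of the bolt head of the middle bay (fixture y = 0 mm). Head 24 mm in diameter, 8 mm thick, its top at fixture height 70 mm, 4.5 mm under the guard's tongues. At fixture x = -55 mm; the spine of the guard begins 23 mm behind its centre.
- bolt1 (a joint): How far the middle bolt has sunk, m: 0 at the start. A tight bolt stays put (under 0.0015 when pressed); the loose one (any one of the three) gives at about 2 N, sinks about 0.006 to its stop (press with 5 to 6 N) and stays down. Nothing shows beforehand which it is.
- cap1_grip (a point): Centre of the pull of the middle bay's cover: a horizontal black barrel, 16 mm diameter, 18 mm long along the fixture's y, on a 6 mm stem at the cover's front edge, 72 mm in front of the hinge line; when shut it is 31 mm above the hinge line and 28 mm above the cover's top face (fixture height 58 mm).
- cap1_hinge (a point): Middle of the hinge line of the middle cover, at the back edge (fixture x = 80 mm, height 55 mm); the line runs along the fixture's y.
- cap1 (a joint): Opening angle of the middle cover (78 x 80 x 3 mm, about 0.12 kg), rad: 0 shut, grows as its front edge rises, stop at 1.2. It falls shut when let go.
- bolt2_top (a point): Middle of the top of the bolt head of the left bay (fixture y = 90 mm). Head 24 mm in diameter, 8 mm thick, its top at fixture height 70 mm, 4.5 mm under the guard's tongues. At fixture x = -55 mm; the spine of the guard begins 23 mm behind its centre.
- bolt2 (a joint): How far the left bolt has sunk, m: 0 at the start. A tight bolt stays put (under 0.0015 when pressed); the loose one (any one of the three) gives at about 2 N, sinks about 0.006 to its stop (press with 5 to 6 N) and stays down. Nothing shows beforehand which it is.
- cap2_grip (a point): Centre of the pull of the left bay's cover: a horizontal black barrel, 16 mm diameter, 18 mm long along the fixture's y, on a 6 mm stem at the cover's front edge, 72 mm in front of the hinge line; when shut it is 31 mm above the hinge line and 28 mm above the cover's top face (fixture height 58 mm).
- cap2_hinge (a point): Middle of the hinge line of the left cover, at the back edge (fixture x = 80 mm, height 55 mm); the line runs along the fixture's y.
- cap2 (a joint): Opening angle of the left cover (78 x 80 x 3 mm, about 0.12 kg), rad: 0 shut, grows as its front edge rises, stop at 1.2. It falls shut when let go.
- amplifier: Bystander: small amplifier on a finned heat sink, 64 x 80 x 48 mm, to the right of the fixture; origin under its centre.
- driver: Bystander: screwdriver 170 mm long lying behind the fixture; origin under its middle.
- tray: Bystander: empty black tray, 110 x 160 x 30 mm, to the left of the fixture; origin under its centre.

How it is judged:
By the outcome, as a careful person would: the job done as asked, in the order asked, and still so for the second after the job is handed in, while the arm keeps its last pose, push and grip.
It also fails if it takes over 51 s, if anything falls off the work surface, if the arm or the gripper's body presses on something with over 40 N, if the wrist force passes 120 N, or if a joint passes its speed limit or range.

## Working session

There is one attempt and no reset: what is moved stays moved. The work goes in short steps, Python scripts to look and compute and a tool call to move; the robot and the scene stay as the last step left them, time stands still between calls to the robot, and variables do not carry over. Pictures are saved under pics/ and viewed, at most 10 in all, crops included, and the job is handed in when it is done.

Besides the shell and the picture viewer there is one more tool, called after "Call:" in YAML: its name, and indented under it one key for each argument. carry_out: Moves the arm, as the interface text tells. Its arguments: {"type":"object","properties":{"increments":{"type":"array","items":{"type":"array","items":{"type":"array","items":{"type":"number"}}}},"newtons":{"type":"number"}},"required":["increments"]}

```bash
mkdir -p pics; python3 - <<'E'
from cell import arm
import cv2,numpy as np
o=arm.get_obs();print(o['t'],o['tcp_pos'],o['tool_rot'],o['opening'],o['wrist_force'])
a=arm.get_image("top");b=arm.get_image("side")
cv2.imwrite('pics/top.png',a);cv2.imwrite('pics/side.png',b)
for n in("top","side","wrist"):
  c=arm.get_calibration(n);print(n,{k:np.round(v,4).tolist() if hasattr(v,'__len__') and not isinstance(v,str) else v for k,v in c.items()})
E
```

```text
0.0 [ 0.15871287 -0.55205288  0.24129128] [ 9.90233158e-01  1.39417974e-01  6.69521864e-05 -9.57054950e-04] 0.08527837382178953 [-0.49359103  0.63674211  0.26270231]
top {'mtx': [[387.065, 0.0, 324.0175], [0.0, 387.065, 203.3426], [0.0, 0.0, 1.0]], 'T': [[0.0108, 0.9838, -0.1789, 0.4524], [-0.9999, 0.0117, 0.0037, 0.0497], [0.0057, 0.1789, 0.9839, 1.1047], [0.0, 0.0, 0.0, 1.0]]}
side {'mtx': [[471.6736, 0.0, 317.2399], [0.0, 471.6736, 196.3585], [0.0, 0.0, 1.0]], 'T': [[-0.9485, 0.2325, -0.2153, 0.3406], [-0.3167, -0.7179, 0.62, 0.8265], [-0.0104, 0.6562, 0.7545, 1.013], [0.0, 0.0, 0.0, 1.0]]}
wrist {'mtx': [[314.4781, 0.0, 319.5165], [0.0, 314.4781, 202.2789], [0.0, 0.0, 1.0]], 'T_tool_cam': [[-0.0007, 0.95, 0.3121, 0.0801], [1.0, 0.0003, 0.0012, -0.0005], [0.0011, 0.3121, -0.95, -0.1318], [0.0, 0.0, 0.0, 1.0]]}
```

View pics/top.png

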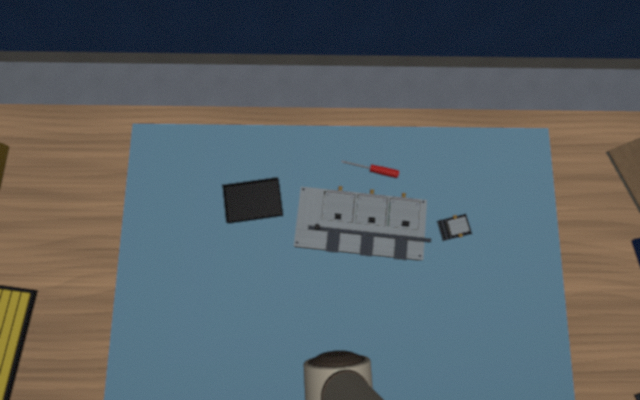

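View pics/side.png

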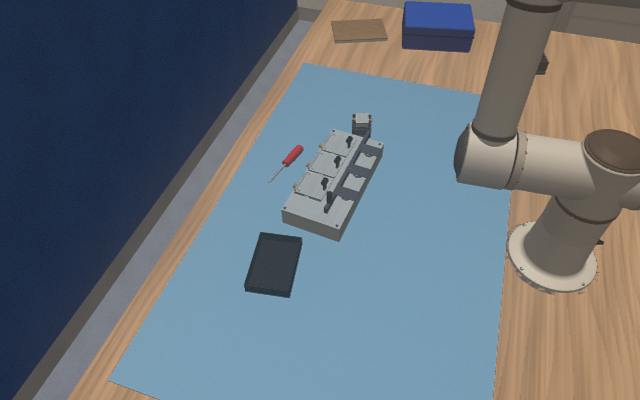

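The top view shows the fixture at cols 296–427, rows 188–260. The pulls are near (338,216), (372,219) and (406,223), and the knob is near (318,227). In the side view the pulls are at about (349,142), (337,161) and (324,184), with the knob at about (329,198). Next I'll refine these from enlarged crops.

```bash
cat > h.py <<'E'
import numpy as np,cv2
from cell import arm
from scipy.spatial.transform import Rotation as R
def camT(n,o=None):
    c=arm.get_calibration(n)
    if 'T' in c: return np.array(c['mtx']),np.array(c['T'])
    T=np.eye(4);T[:3,:3]=R.from_quat(o['tool_rot']).as_matrix();T[:3,3]=o['tcp_pos']
    return np.array(c['mtx']),T@np.array(c['T_tool_cam'])
def ray(n,uv,o=None):
    K,T=camT(n,o);d=np.linalg.inv(K)@[uv[0],uv[1],1];d=T[:3,:3]@(d*[1,-1,-1]);return T[:3,3],d
def plane(n,uv,z,o=None):
    p,d=ray(n,uv,o);return p+d*(z-p[2])/d[2]
def proj(n,P,o=None):
    K,T=camT(n,o);q=np.linalg.inv(T)@np.append(P,1);q=K@(q[:3]*[1,-1,-1]);return q[:2]/q[2]
E
python3 - <<'E'
from h import *
a=cv2.imread('pics/top.png');b=cv2.imread('pics/side.png')
for n,im,(x0,y0,x1,y1) in(("top",a,(290,180,435,265)),("side",b,(275,120,395,240))):
  g=im[y0:y1,x0:x1].max(2); m=(g<70).astype(np.uint8)
  k,l,s,c=cv2.connectedComponentsWithStats(m)
  for i in range(1,k):
    if s[i,4]>5: print(n,s[i][:5]+[x0,y0,0,0,0],np.round(c[i]+[x0,y0],1))
ca=cv2.resize(a[180:265,290:435],None,fx=5,fy=5,interpolation=2)
cb=cv2.resize(b[120:240,275:395],None,fx=4.8,fy=4.8,interpolation=2)
cv2.imwrite('pics/ca.png',ca);cv2.imwrite('pics/cb.png',cb)
for u in((338,216),(372,219.5),(406,223)):print(plane('top',u,.089))
E
```

```text
top [335 214   6   5  26] [337.5 216. ]
top [369 218   6   5  27] [371.6 219.8]
top [402 221   7   5  32] [405.1 223.1]
top [309 225 121  34 868] [366.9 240.9]
side [365 134   5   8   9] [367.3 137.3]
side [346 136   6  11  34] [348.6 140.4]
side [355 154   4   6   6] [356.5 156.5]
side [334 156   6  11  35] [336.7 160.7]
side [344 172   5   8   8] [346.  175.5]
side [321 178   7  11  45] [324.  182.4]
side [324 192  13  21  80] [328.9 199.9]
side [275 234  26   6 103] [285.7 237.4]
[0.60343196 0.00846071 0.089     ]
[ 0.5951151  -0.08166137  0.089     ]
[ 0.586817   -0.17158021  0.089     ]
```

View pics/ca.png

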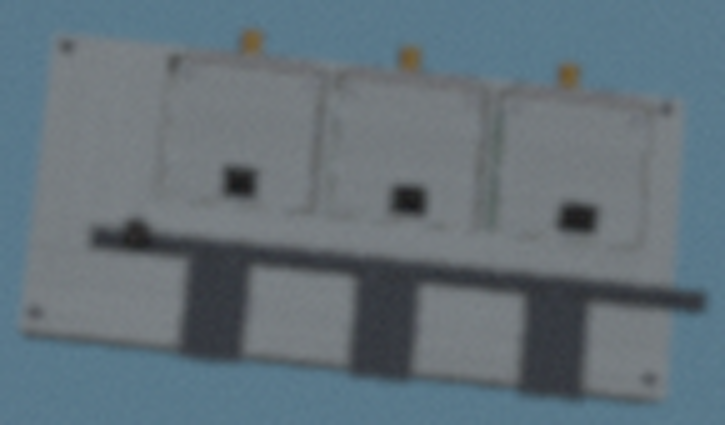

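Call:
carry_out:
  increments:
    - [[2.4,2.8,0.2,0,0,-0.025,60],[2.4,2.8,0.2,0,0,-0.025,60],[2.4,2.8,0.2,0,0,-0.025,60],[2.4,2.8,0.2,0,0,-0.025,60],[2.4,2.8,0.2,0,0,-0.025,60]]
  newtons: 25

```text
t: 0.52
tcp_pos: [0.2794, -0.4109, 0.2518]
tool_rot: [0.997, 0.076, -0.0, -0.0]
wrist_force: [0.8, -1.2, 0.1]
opening: 0.0513
finger_force: 0.0
```

Call:
carry_out:
  increments:
    - [[2.4,2.8,0.2,0,0,-0.025,60],[2.4,2.8,0.2,0,0,-0.025,60],[2.4,2.8,0.2,0,0,-0.025,60],[2.4,2.8,0.2,0,0,-0.025,60],[2.4,2.8,0.2,0,0,-0.025,60]]

```text
t: 0.93
tcp_pos: [0.3995, -0.2708, 0.2621]
tool_rot: [1.0, 0.014, -0.0, -0.0]
wrist_force: [0.9, -0.7, -0.6]
opening: 0.0517
finger_force: 0.0
```

Call:
carry_out:
  increments:
    - [[2.4,2.8,0,0,0,-0.025,60],[2.4,2.8,0,0,0,-0.025,60],[2.4,2.8,0,0,0,-0.025,60],[2.4,2.8,0,0,0,-0.025,60],[0,0,0,0,0,0,60]]

```text
t: 1.35
tcp_pos: [0.4973, -0.1556, 0.2618]
tool_rot: [0.999, -0.033, 0.0, -0.001]
wrist_force: [0.4, 0.6, 0.2]
opening: 0.0515
finger_force: 0.0
```

```bash
python3 - <<'E'
from h import *
o=arm.get_obs();a=arm.get_image('wrist');cv2.imwrite('pics/w1.png',a)
import pickle;pickle.dump(o,open('o1.p','wb'))
print(o['t'],o['tcp_pos'],R.from_quat(o['tool_rot']).as_matrix().round(3).tolist())
E
```

```text
1.35 [ 0.49733063 -0.15562987  0.26182452] [[0.998, -0.065, 0.001], [-0.065, -0.998, 0.003], [0.001, -0.003, -1.0]]
```

View pics/w1.png

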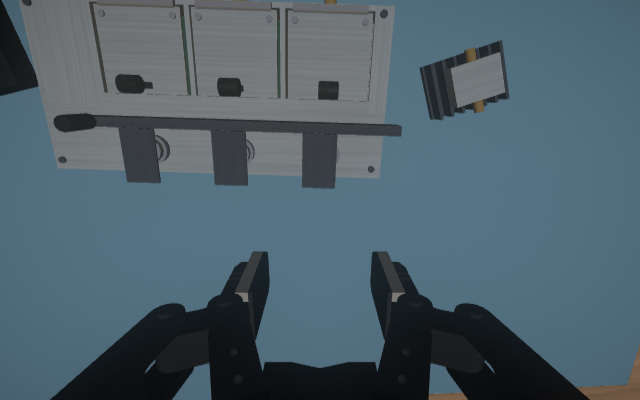

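The wrist view shows the pulls at about (130,84), (229,87) and (328,91). The knob runs from its top at about (68,123) to its foot at about (90,121). The spine is near row 125 and the fixture's left front screw is at (62,160).

```bash
python3 - <<'E'
from h import *
import pickle;o=pickle.load(open('o1.p','rb'));a=cv2.imread('pics/w1.png')
m=(a.max(2)<45).astype(np.uint8);m[105:]=0;m[:,:100]=0;m[:,400:]=0;m[:60]=0
k,l,s,c=cv2.connectedComponentsWithStats(m)
P=[]
for i in range(1,k):
  if s[i,4]>100: P.append(s[i]);print(s[i],c[i])
for u in((126,84),(229,87),(328,90)):print('pull',plane('wrist',u,.089,o))
for u in((337.5,216),(371.6,219.8),(405.1,223.1)):print('pullT',plane('top',u,.092))
for u in((337.5,216,324,182.4),(371.6,219.8,336.7,160.7),(405.1,223.1,348.6,140.4)):
  p,d=ray('top',u[:2]);q,e=ray('side',u[2:]);st=np.linalg.lstsq(np.c_[d,-e],q-p,rcond=None)[0];print('tri',p+d*st[0],q+e*st[1])
print('knob',plane('wrist',(68,123),.1125,o),plane('top',(317.4,225.6),.1125))
print('screws',[plane('wrist',u,.058,o) for u in((62,160),(371,169),(384,14))])
y=-.094;O=np.array([.587,-.0805,.003])
def W(x,Y,z):return O+R.from_euler('z',y).apply([x,Y,z])
for n,q in(('pull0',(.008,-.09,.086)),('pull1',(.008,0,.086)),('pull2',(.008,.09,.086)),('knobtop',(-.027,.135,.1095)),('bolt1',(-.055,0,.07))):
  print(n,W(*q),proj('wrist',W(*q),o),proj('top',W(*q)))
E
```

```text
[116  75  36  18 485] [131.07216495  83.39175258]
[218  78  25  18 316] [229.31012658  86.86075949]
[319  92  19   7 105] [327.57142857  95.6952381 ]
pull [0.60166122 0.01522792 0.089     ]
pull [ 0.59291899 -0.07796895  0.089     ]
pull [ 0.58438953 -0.16782564  0.089     ]
pullT [0.60297042 0.00990476 0.092     ]
pullT [ 0.59388195 -0.08020733  0.092     ]
pullT [ 0.58612669 -0.16854248  0.092     ]
tri [0.60432648 0.00954654 0.08287986] [0.6044143  0.00956066 0.08289237]
tri [ 0.59539384 -0.08159525  0.08117868] [ 0.5964675  -0.08142406  0.08130673]
tri [ 0.58729602 -0.17045051  0.08314529] [ 0.58739695 -0.17043479  0.08315523]
knob [0.57172764 0.0604338  0.1125    ] [0.57430814 0.06242701 0.1125    ]
screws [array([0.53304138, 0.12202998, 0.058     ]), array([ 0.50143612, -0.21045099,  0.058     ]), array([ 0.64875419, -0.22484446,  0.058     ])]
pull0 [ 0.58651714 -0.17085357  0.089     ] [331.1863      87.29155725] [405.72866956 223.10937287]
pull1 [ 0.59496468 -0.08125089  0.089     ] [232.22791455  84.35555829] [371.84576952 219.55450491]
pull2 [0.60341223 0.00835178 0.089     ] [132.95151726  81.41012423] [338.04103412 216.00783769]
knobtop [0.57279052 0.05643827 0.1125    ] [ 72.10729398 121.43633015] [319.71510499 226.21189855]
bolt1 [ 0.53224281 -0.07533761  0.073     ] [240.04228804 150.95326293] [369.12509302 243.72612035]
```

Call:
carry_out:
  increments:
    - [[1.5,3.9,0,0,0,-0.007,60],[1.5,3.9,0,0,0,-0.007,60],[1.5,3.9,-1,0,0,-0.007,60],[1.5,3.9,-1,0,0,-0.007,60],[1.5,3.8,-1,0,0,0,60]]

```text
t: 1.82
tcp_pos: [0.5688, 0.0312, 0.2326]
tool_rot: [0.999, -0.05, 0.0, 0.0]
wrist_force: [0.2, -0.6, 0.4]
opening: 0.0511
finger_force: 0.0
```

Call:
carry_out:
  increments:
    - [[0,2.1,-2.7,0,0,0,60],[0,0,-3,0,0,0,60],[0,0,-3,0,0,0,60],[0,0,-3,0,0,0,60],[0,0,0,0,0,0,60]]

```text
t: 2.23
tcp_pos: [0.5633, 0.0512, 0.109]
tool_rot: [0.999, -0.049, -0.007, -0.0]
wrist_force: [-0.6, 0.7, -1.4]
opening: 0.0511
finger_force: 0.0
```

```bash
python3 - <<'E'
from h import *
o=arm.get_obs();a=arm.get_image('wrist');cv2.imwrite('pics/w2.png',a)
print(o['t'],o['tcp_pos'],R.from_quat(o['tool_rot']).as_matrix().round(3).tolist())
E
```

```text
2.2333 [0.56334842 0.05116382 0.10899491] [[0.995, -0.099, -0.013], [-0.099, -0.995, 0.001], [-0.013, 0.0, -1.0]]
```

View pics/w2.png

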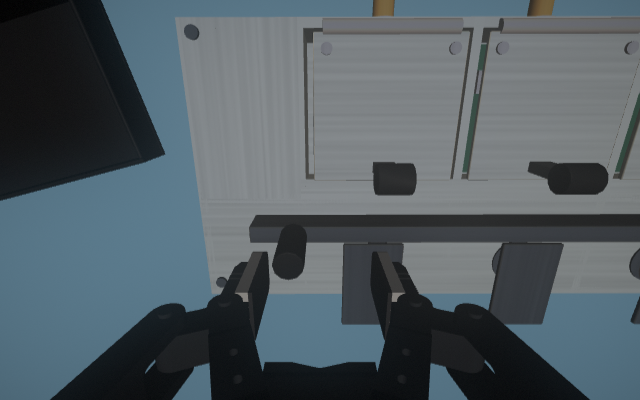

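The knob top is at about (289,266), between the open pads and slightly towards the left one. The spine is at rows 215–240.

```bash
python3 - <<'E'
from h import *
o=arm.get_obs()
print('knobtop',plane('wrist',(289,266),.1125,o),'foot',plane('wrist',(292,228),.0785,o))
print('pull2 ctr',plane('wrist',(395,178),.089,o), 'bolt2 left..',plane('wrist',(640,265),.073,o))
E
```

```text
knobtop [0.57171942 0.0654338  0.1125    ] foot [0.57661357 0.06624773 0.0785    ]
pull2 ctr [0.60309718 0.00948681 0.089     ] bolt2 left.. [ 0.52868534 -0.14224971  0.073     ]
```

Call:
carry_out:
  increments:
    - [[0.9,1.3,0,0,0.013,0,60],[0,0,-1.3,0,0,0,60],[0,0,0,0,0,0,10],[0,0,0,0,0,0,10],[0,0,0,0,0,0,10]]
  newtons: 25

```text
t: 2.7
tcp_pos: [0.5777, 0.0639, 0.1036]
tool_rot: [0.999, -0.049, -0.006, 0.0]
wrist_force: [1.5, 6.9, 0.4]
opening: 0.0155
finger_force: 2.7
```

Call:
carry_out:
  increments:
    - [[0,0,0,0,0,0,10],[0,0,0,0,0,0,10]]

```text
t: 2.87
tcp_pos: [0.5776, 0.0639, 0.1036]
tool_rot: [0.999, -0.049, -0.006, 0.001]
wrist_force: [-1.1, -1.3, 0.9]
opening: 0.014
finger_force: 25.7
```

Call:
carry_out:
  increments:
    - [[0.05,0.5,0,0,0,0,10],[0.1,1.0,0,0,0,0,10],[0.1,1.0,0,0,0,0,10],[0.08,0.8,0,0,0,0,10],[0,0,0,0,0,0,10]]

```text
t: 3.28
tcp_pos: [0.5812, 0.0999, 0.1036]
tool_rot: [0.999, -0.048, -0.006, -0.0]
wrist_force: [-3.6, 3.1, 5.5]
opening: 0.0136
finger_force: 26.0
```

Call:
carry_out:
  increments:
    - [[0.03,0.3,0,0,0,0,10],[0.03,0.3,0,0,0,0,10],[0,0,0,0,0,0,10]]

```text
t: 3.53
tcp_pos: [0.5815, 0.1032, 0.1036]
tool_rot: [0.999, -0.048, -0.007, 0.002]
wrist_force: [-5.0, -5.5, 6.6]
opening: 0.0137
finger_force: 26.2
```

Call:
carry_out:
  increments:
    - [[0.03,0.3,0,0,0,0,10],[0,0,0,0,0,0,10]]

```text
t: 3.7
tcp_pos: [0.5815, 0.1034, 0.1035]
tool_rot: [0.999, -0.048, -0.007, 0.004]
wrist_force: [-7.3, -16.1, 8.5]
opening: 0.0137
finger_force: 26.6
```

Call:
carry_out:
  increments:
    - [[0.03,0.3,0,0,0,0,10],[0,0,0,0,0,0,10]]

```text
t: 3.87
tcp_pos: [0.5816, 0.1035, 0.1035]
tool_rot: [0.999, -0.048, -0.008, 0.007]
wrist_force: [-7.7, -26.7, 9.6]
opening: 0.0137
finger_force: 27.2
```

Call:
carry_out:
  increments:
    - [[-0.06,-0.6,0,0,0,0,10],[0,0,0,0,0,0,60],[0,0,0,0,0,0,60],[0,0,0,0,0,0,60],[0,0,3,0,0,0,60]]

```text
t: 4.28
tcp_pos: [0.577, 0.1044, 0.1268]
tool_rot: [0.999, -0.049, -0.013, 0.0]
wrist_force: [-0.2, -0.5, -1.4]
opening: 0.0514
finger_force: 0.0
```

Call:
carry_out:
  increments:
    - [[0,0,3,0,0,0,60],[-1.4,-2.9,1,0,0,0,0],[-1.4,-2.9,0,0,0,0,0],[-1.4,-2.9,0,0,0,0,0],[0,0,0,0,0,0,0]]

```text
t: 4.7
tcp_pos: [0.5381, 0.0135, 0.1729]
tool_rot: [0.999, -0.05, -0.007, 0.001]
wrist_force: [-0.1, 0.0, 0.0]
opening: 0.003
finger_force: 0.0
```

```bash
python3 - <<'E'
from h import *
o=arm.get_obs();a=arm.get_image('wrist');cv2.imwrite('pics/w3.png',a)
print(o['t'],o['tcp_pos'],o['opening'],R.from_quat(o['tool_rot']).as_matrix().round(3).tolist())
E
```

```text
4.7 [0.5381428  0.01346768 0.17293753] 0.0030098111261116565 [[0.995, -0.1, -0.014], [-0.101, -0.995, -0.002], [-0.013, 0.003, -1.0]]
```

View pics/w3.png

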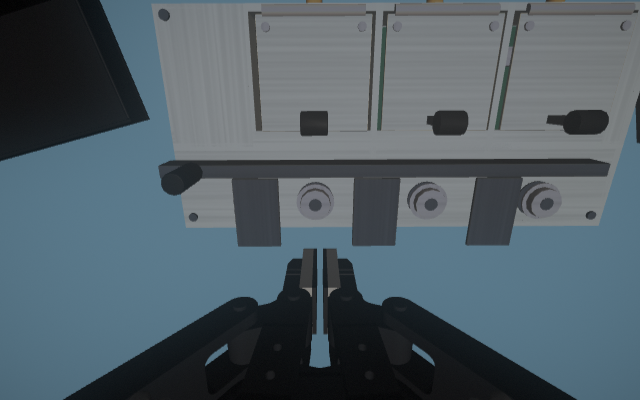

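The guard has slid over and the bolt heads are free, at about (315,203), (428,203) and (542,202).

```bash
python3 - <<'E'
from h import *
o=arm.get_obs()
for u in((315,203),(428.5,203),(543,202)):print(plane('wrist',u,.073,o))
for u in((314,122),(450,123),(588,122)):print(plane('wrist',u,.089,o))
E
```

```text
[0.54110477 0.01922749 0.073     ]
[ 0.53217861 -0.0684082   0.073     ]
[ 0.52400773 -0.15672503  0.073     ]
[0.60320223 0.01306644 0.089     ]
[ 0.59341163 -0.076734    0.089     ]
[ 0.58478734 -0.16782866  0.089     ]
```

Call:
carry_out:
  increments:
    - [[0.2,0.4,-2.5,0,0.013,0,0],[0,0,-2.5,0,0,0,0],[0,0,-2.5,0,0,0,0],[0,0,-0.5,0,0,0,0],[0,0,0,0,0,0,0]]

```text
t: 5.17
tcp_pos: [0.54, 0.0218, 0.0909]
tool_rot: [0.999, -0.049, -0.015, 0.0]
wrist_force: [0.2, -0.6, 0.2]
opening: 0.0001
finger_force: 0.0
```

Call:
carry_out:
  increments:
    - [[0,0,0,0,0,0,0],[0,0,0,0,0,0,0]]

```text
t: 5.33
tcp_pos: [0.543, 0.0207, 0.0948]
tool_rot: [0.999, -0.049, -0.011, 0.001]
wrist_force: [0.1, 0.1, 0.7]
opening: -0.0001
finger_force: 0.0
```

Call:
carry_out:
  increments:
    - [[-0.3,-0.3,-0.4,0,0,0,0],[0,0,-0.3,0,0,0,0],[0,0,0,0,0,0,0],[0,0,0,0,0,0,0]]

```text
t: 5.67
tcp_pos: [0.5385, 0.0173, 0.0861]
tool_rot: [0.999, -0.049, -0.013, 0.001]
wrist_force: [0.5, 0.7, -0.4]
opening: 0.0
finger_force: 0.0
```

Call:
carry_out:
  increments:
    - [[0,0,-0.2,0,0,0,0],[0,0,0,0,0,0,0]]

```text
t: 5.83
tcp_pos: [0.5389, 0.0173, 0.0842]
tool_rot: [0.999, -0.049, -0.013, 0.001]
wrist_force: [0.6, 1.0, 0.8]
opening: 0.0001
finger_force: 0.2
```

Call:
carry_out:
  increments:
    - [[0,0,-0.1,0,0,0,0],[0,0,0,0,0,0,0]]

```text
t: 6.0
tcp_pos: [0.539, 0.0173, 0.0841]
tool_rot: [0.999, -0.049, -0.013, 0.001]
wrist_force: [-0.9, 0.1, 7.2]
opening: -0.0
finger_force: 3.3
```

Call:
carry_out:
  increments:
    - [[0,0,2,0,0,0,0],[-0.3,-3.0,0,0,0,0,0],[-0.3,-3.0,0,0,0,0,0],[-0.25,-2.9,0,0,0,0,0],[0,0,0,0,0,0,0]]

```text
t: 6.42
tcp_pos: [0.5301, -0.0758, 0.1034]
tool_rot: [0.999, -0.051, -0.013, 0.002]
wrist_force: [-0.5, -0.1, 0.6]
opening: -0.0001
finger_force: 0.0
```

Call:
carry_out:
  increments:
    - [[0,0,-0.5,0,0,0,0],[0,0,-0.5,0,0,0,0],[0,0,0,0,0,0,0]]

```text
t: 6.67
tcp_pos: [0.5289, -0.0702, 0.0913]
tool_rot: [0.999, -0.049, -0.014, 0.0]
wrist_force: [-0.2, 0.2, -0.4]
opening: 0.0
finger_force: 0.0
```

Call:
carry_out:
  increments:
    - [[0.15,-0.1,-0.5,0,0,0,0],[0,0,0,0,0,0,0],[0,0,0,0,0,0,0]]

```text
t: 6.92
tcp_pos: [0.5314, -0.0719, 0.0875]
tool_rot: [0.999, -0.049, -0.013, 0.0]
wrist_force: [0.8, 0.0, -0.1]
opening: -0.0002
finger_force: 0.0
```

Call:
carry_out:
  increments:
    - [[0,0,-0.3,0,0,0,0],[0,0,0,0,0,0,0]]

```text
t: 7.08
tcp_pos: [0.5314, -0.0723, 0.0846]
tool_rot: [0.999, -0.049, -0.013, 0.001]
wrist_force: [0.1, 0.1, -0.6]
opening: 0.0004
finger_force: 0.0
```

Call:
carry_out:
  increments:
    - [[0,0,-0.1,0,0,0,0],[0,0,0,0,0,0,0]]

```text
t: 7.25
tcp_pos: [0.5316, -0.0725, 0.084]
tool_rot: [0.999, -0.049, -0.013, 0.001]
wrist_force: [-0.1, 0.4, 0.2]
opening: 0.0001
finger_force: 0.0
```

Call:
carry_out:
  increments:
    - [[0,0,-0.1,0,0,0,0],[0,0,0,0,0,0,0]]

```text
t: 7.42
tcp_pos: [0.5317, -0.0726, 0.0831]
tool_rot: [0.999, -0.049, -0.013, 0.001]
wrist_force: [0.4, 0.5, 0.8]
opening: 0.0001
finger_force: 0.3
```

Call:
carry_out:
  increments:
    - [[0,0,-0.05,0,0,0,0],[0,0,0,0,0,0,0]]

```text
t: 7.58
tcp_pos: [0.5316, -0.0725, 0.0826]
tool_rot: [0.999, -0.049, -0.013, 0.001]
wrist_force: [0.2, 0.7, 1.7]
opening: -0.0
finger_force: 0.6
```

Call:
carry_out:
  increments:
    - [[0,0,-0.1,0,0,0,0],[0,0,0,0,0,0,0]]

```text
t: 7.75
tcp_pos: [0.5316, -0.0726, 0.0815]
tool_rot: [0.999, -0.049, -0.013, 0.001]
wrist_force: [0.4, 0.2, 1.7]
opening: 0.0002
finger_force: 0.5
```

Call:
carry_out:
  increments:
    - [[0,0,-0.1,0,0,0,0],[0,0,0,0,0,0,0]]

```text
t: 7.92
tcp_pos: [0.5316, -0.0726, 0.0804]
tool_rot: [0.999, -0.049, -0.013, 0.001]
wrist_force: [0.1, 0.6, 1.0]
opening: -0.0001
finger_force: 0.4
```

Bolt 1, the middle one, gives, so I'll push it down to its stop.

Call:
carry_out:
  increments:
    - [[0,0,-0.1,0,0,0,0],[0,0,-0.1,0,0,0,0],[0,0,0,0,0,0,0]]

```text
t: 8.17
tcp_pos: [0.5316, -0.0726, 0.0784]
tool_rot: [0.999, -0.049, -0.013, 0.001]
wrist_force: [0.3, -0.2, 1.4]
opening: 0.0001
finger_force: 0.2
```

Call:
carry_out:
  increments:
    - [[0,0,-0.1,0,0,0,0],[0,0,0,0,0,0,0]]

```text
t: 8.33
tcp_pos: [0.5316, -0.0726, 0.0778]
tool_rot: [0.999, -0.049, -0.013, 0.001]
wrist_force: [-1.2, 1.5, 3.9]
opening: -0.0
finger_force: 2.0
```

Call:
carry_out:
  increments:
    - [[0,0,-0.05,0,0,0,0],[0,0,0,0,0,0,0]]

```text
t: 8.5
tcp_pos: [0.5317, -0.0726, 0.0776]
tool_rot: [0.999, -0.049, -0.013, 0.001]
wrist_force: [-2.8, 1.4, 7.4]
opening: -0.0002
finger_force: 3.3
```

Call:
carry_out:
  increments:
    - [[0,0,2.0,0,0,0,0],[0,0,3.0,0,0,0,60],[2.0,-0.2,3.0,0,0,0,60],[2.2,-0.2,0,0,0.013,0,60],[2.0,-0.2,0,0,0.013,0,60]]

```text
t: 8.92
tcp_pos: [0.5956, -0.0792, 0.1596]
tool_rot: [0.999, -0.049, -0.024, 0.002]
wrist_force: [0.0, 0.3, -0.1]
opening: 0.0483
finger_force: 0.0
```

Call:
carry_out:
  increments:
    - [[0,0,0,0,0,0,60],[0,0,0,0,0,0,60]]

```text
t: 9.08
tcp_pos: [0.5935, -0.0786, 0.1561]
tool_rot: [0.998, -0.049, -0.027, 0.001]
wrist_force: [0.4, 0.1, 0.8]
opening: 0.0514
finger_force: 0.0
```

```bash
python3 - <<'E'
from h import *
o=arm.get_obs();a=arm.get_image('wrist');cv2.imwrite('pics/w4.png',a)
print(o['t'],o['tcp_pos'],o['opening'],R.from_quat(o['tool_rot']).as_matrix().round(3).tolist())
E
```

```text
9.0833 [ 0.59350712 -0.07859631  0.15611489] 0.051384063913869474 [[0.994, -0.098, -0.053], [-0.098, -0.995, 0.0], [-0.053, 0.005, -0.999]]
```

View pics/w4.png

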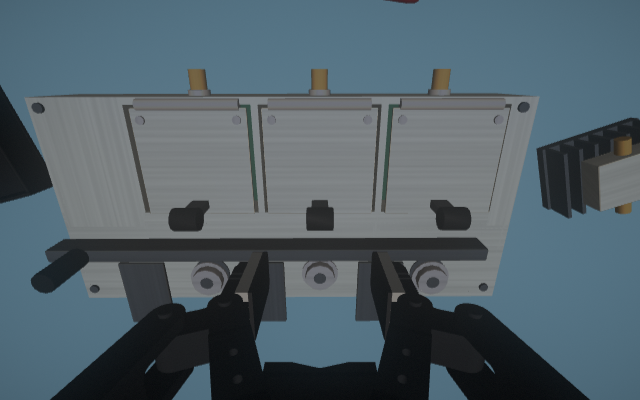

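The middle pull is at (320,218), centred between the pads (cols 262 and 378), so I can descend and grip.

Call:
carry_out:
  increments:
    - [[0,0,-2.5,0,-0.013,0,60],[0,0,-2.5,0,-0.013,0,60],[0,0,-1.5,0,0,0,60],[0,0,0,0,0,0,60],[0,0,0,0,0,0,60]]

```text
t: 9.55
tcp_pos: [0.5919, -0.0782, 0.0911]
tool_rot: [0.999, -0.049, -0.014, 0.0]
wrist_force: [1.0, -0.2, 0.2]
opening: 0.0513
finger_force: 0.0
```

Call:
carry_out:
  increments:
    - [[0.15,0,-0.9,0,0,0,60],[0,0,0,0,0,0,60],[0,0,0,0,0,0,5]]
  newtons: 30

```text
t: 9.8
tcp_pos: [0.5953, -0.0787, 0.0835]
tool_rot: [0.999, -0.049, -0.013, 0.001]
wrist_force: [0.2, 0.5, -0.1]
opening: 0.0404
finger_force: 0.0
```

Call:
carry_out:
  increments:
    - [[0,0,0,0,0,0,5],[0,0,0,0,0,0,5],[0,0,0,0,0,0,5],[0,0,0,0,0,0,5]]

```text
t: 10.13
tcp_pos: [0.5954, -0.0791, 0.0838]
tool_rot: [0.999, -0.049, -0.012, 0.001]
wrist_force: [-1.2, -2.2, 3.9]
opening: 0.0172
finger_force: 32.1
```

Call:
carry_out:
  increments:
    - [[0.3,-0.03,0.62,0,0,0,5],[0,0,0,0,0,0,5],[0.35,-0.03,0.59,0,0,0,5],[0,0,0,0,0,0,5]]

```text
t: 10.47
tcp_pos: [0.6015, -0.0796, 0.0952]
tool_rot: [0.999, -0.049, -0.013, 0.001]
wrist_force: [0.2, -4.5, -3.5]
opening: 0.0172
finger_force: 31.0
```

Call:
carry_out:
  increments:
    - [[0.4,-0.04,0.56,0,0,0,5],[0,0,0,0,0,0,5],[0.45,-0.04,0.52,0,0,0,5],[0,0,0,0,0,0,5]]

```text
t: 10.8
tcp_pos: [0.6098, -0.0804, 0.1058]
tool_rot: [0.999, -0.049, -0.014, 0.001]
wrist_force: [-1.1, -5.4, -4.1]
opening: 0.0179
finger_force: 30.8
```

Call:
carry_out:
  increments:
    - [[0.49,-0.05,0.48,0,0,0,5],[0,0,0,0,0,0,5],[0.53,-0.05,0.43,0,0,0,5],[0,0,0,0,0,0,5]]

```text
t: 11.13
tcp_pos: [0.6199, -0.0814, 0.1147]
tool_rot: [0.999, -0.049, -0.014, 0.001]
wrist_force: [-2.5, -5.1, -4.0]
opening: 0.0174
finger_force: 30.6
```

Call:
carry_out:
  increments:
    - [[0.57,-0.05,0.39,0,0,0,5],[0,0,0,0,0,0,5],[0.6,-0.06,0.34,0,0,0,5],[0,0,0,0,0,0,5]]

```text
t: 11.47
tcp_pos: [0.6315, -0.0825, 0.1218]
tool_rot: [0.999, -0.049, -0.014, 0.001]
wrist_force: [-3.2, -4.4, -2.7]
opening: 0.0173
finger_force: 30.3
```

Call:
carry_out:
  increments:
    - [[0.62,-0.06,0.28,0,0,0,5],[0,0,0,0,0,0,5],[0,0,0,0,0,0,5],[0,0,0,0,0,0,5]]

```text
t: 11.8
tcp_pos: [0.6372, -0.0831, 0.1244]
tool_rot: [0.999, -0.049, -0.014, 0.001]
wrist_force: [-2.5, -6.2, -2.0]
opening: 0.0173
finger_force: 30.7
```

```bash
python3 - <<'E'
from h import *
o=arm.get_obs();print(o['t'],o['tcp_pos'],o['wrist_force'],o['opening'])
b=arm.get_image('side');w=arm.get_image('wrist')
c=cv2.resize(b[110:250,250:410],None,fx=2.5,fy=2.5,interpolation=2)
w=cv2.resize(w,(400,250));w=cv2.copyMakeBorder(w,0,100,0,0,0)
cv2.imwrite('pics/f.png',np.hstack([c,w]))
E
```

```text
11.8 [ 0.63716596 -0.08308423  0.12438307] [-2.54812775 -6.17386246 -1.95024249] 0.01732223841695169
```

View pics/f.png

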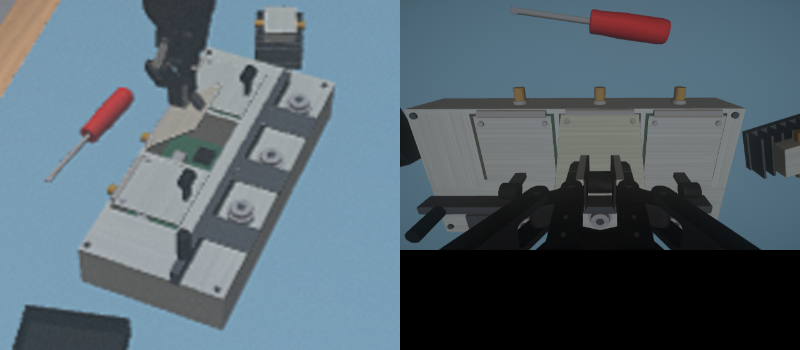

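The middle cover stands open at about 45° in the fingers. The other two are shut, the middle bolt is down and the guard is at its stop.

```bash
python3 -c "
from cell import arm
print(arm.close_job())"
```

```text
the job is handed in; nothing more can be done
None
```

The guard is slid to its left stop, the middle bolt was the loose one and is pushed fully down, and its cover is held open at about 45° with the other two shut; I handed the job in at about 12 s of the 51 s limit (the right bolt was not tapped, since the middle one gave second).

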